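# Glue-up of a round printing block: stack and hold pressed

## Robot

A 6-joint arm with a two-finger parallel gripper is mounted at the origin on the work surface. World frame = base frame: x ahead of the robot, y to its left, z up, the work surface at z = 0. Lengths are in m, angles in rad, forces in N, time in s.
With the tool pointing down it reaches from about 0.35 to 0.775 m from the base axis. Payload 7.3 kg.
Tool frame: the origin (TCP) lies between the finger pads; the fingertips stand 8 mm ahead of it and the grasp point (between the pads) lies 11 mm behind it (robot.nose_length is the distance from the TCP to the fingertips, in m); z points along the fingers, y is the line along which they close (so a half turn about z gives the same grasp; the last joint's range is limited). The gripper opens to 92 mm and grips with 3 to 60 N. Pads are 19 mm wide; open, the fingers measure 130 mm over their backs; the gripper's body (75 mm by 190 mm) begins 47 mm behind the grasp point.
Start: joints at [1.114, 0.342, 1.524, -0, 1.275, -0.146], TCP at [0.161, 0.5, 0.235] pointing down, gripper open.
Joint ranges: [-2.53, 2.53], [-0.77, 2.02], [0.04, 2.7], [-1, 4.14], [0.28, 2.66], [-3.11, 3.11]. Speed limits (rad/s): [2.57, 2.57, 3.14, 3.14, 3.14, 3.14].

## Interface

Orientations are given as [roll, pitch, yaw] about the fixed x, y, z axes, in that order (R = Rz(yaw) Ry(pitch) Rx(roll)).
In Python, from cell import robot gives the robot as it stands. The module is installed in compiled form; this text tells all that it offers.
- The arm moves only by the shell command python3 -m jog 'ROWS' [FORCE]. ROWS is JSON, a list that holds one entry, the list of rows, each a list of 5 numbers: the gripper's target within -1 to 1 (fully open at 1, half-way at 0, shut at -1), then the shift along the tool's x, y, z in m, then the turn about the tool's z in rad. A call has 1 to 5 rows; each row is the pose to reach, as a shift and turn from the pose commanded when the call began, along the tool's axes at that moment; what a row does not reach only later rows make up. A row lasts 1/12 s, in which the tool goes at most 41.7 mm and 7.16 degrees, less where a joint would pass 70% of its speed; a pose out of reach is approached as far as the arm can. A call with a gripper value outside its range is refused whole. The fingers move at their own pace and stop on an object; FORCE is the grip in N (left out, the last holds). Time passes only in rows, so rows that repeat a pose let the fingers close. It gives the time, the measured TCP pose, the force, the opening and the grip force at its end, in the units of the state.
- robot.observe(): the state, without advancing time (a new reading comes with each control period).
- robot.read_camera(name): name is "scene" or "top" or "wrist"; returns the picture (480x640x3 uint8, red, green, blue); there is no depth.
- robot.camera_model(name): a dict with "camera_matrix" (3x3 intrinsics, pixels), "position" and "attitude" of the camera in the world; the wrist camera has in their place "mount" (4x4, takes a point from camera to tool coordinates, whose origin is the TCP and whose axes are the flange's). Camera axes: x right, y down, z forward; pixel columns grow to the right and rows downward; lengths in m; the calibration is good to about 2 mm. A picture is of the moment at which its call begins: read the wrist's pose just before it. camera_model takes no time and is no camera call.
- robot.hand_in(): hands the job in; it is judged then, once.
The state is a dict: "time": time; "qpos": joint angles; "qvel": joint speeds; "joint_efforts": joint torques, N m; "tool_pos": TCP position; "tool_rot": TCP orientation; "contact_force": force on the tool from outside, world axes, zero at the start; "torque": the same for the moment, N m; "opening": finger opening in m; "grip_force": force on a finger pad.
Only numpy, scipy, OpenCV 4.12 (cv2) and the standard library are available. Lean on these libraries where they do the work, as an engineer would, in place of code of your own. Each camera call takes 0.05 s, during which the arm holds its last target. There are 200 camera calls.

## Task

Stack the round printing block between the four steel posts of the spring jig, lying flat: first the wooden block, then the black spacer on it, then the blue printing face on top. Then push the stack down against the spring until the top of the blue face is level with the tops of the posts, not well below them, and keep it pressed there, steady: the job ends holding, so finish while still pressing and do not let it come back up. Leave the paint jar, the white canvas and the brush where they are.

Things in the scene. Friction and masses are not known exactly. Their poses are not given: they have to be found in the camera images.
- block_center (a point): centre of the block, a loose pale wooden disc 56 mm in diameter and 30 mm high (60 g or so), lying flat on the table; the point is half-way up (15 mm over its underside), z along its axis
- spacer_center (a point): centre of the spacer, a loose black disc 56 mm in diameter and 12 mm thick (40 g or so), lying flat on the table; the point is half-way up (6 mm over its underside), z along its axis
- face_center (a point): centre of the printing face, a loose blue disc 56 mm in diameter and 12 mm thick (35 g or so), both sides alike, lying flat on the table; the point is half-way up (6 mm over its underside), z along its axis. Its upper side is level with the posts' tops when this point is 6 mm below jig_rim
- jig: the spring jig: a plywood board 110 x 110 x 12 mm fixed to the table, with four upright steel posts 14 mm thick at x = +-25.8, y = +-25.8 mm around a round pocket 59 mm wide; between neighbouring posts a 37 mm gap is free on all four sides, where fingers closing along x or y can pass down. Origin: centre of its underside; x and y along the board's sides, z up
- jig_floor (a point): centre of the jig's pocket, on top of the round orange spring plate (55 mm across) as it stands unpressed, 34 mm above the table; axes of jig; fixed to the jig, it does not go down with the plate
- jig_rim (a point): point on the pocket's axis level with the tops of the four posts (coned over their last 4 mm), 80 mm above the table and 46 mm above jig_floor; fixed, axes of jig. The three discs stacked on the unpressed plate are 54 mm high, so the blue face's top then stands 8 mm above this level
- plate (a joint): how far the orange spring plate is pressed down (m): 0 = up, as it starts; 0.014 = bottomed; 0.008 with the three discs on it brings the blue face level with the posts' tops. About 4 N start it moving, and each further mm takes 1 N more (12 N at 8 mm); the discs' weight alone does not move it, and it springs back up when let go
- paint_jar_c (a point): bystander: middle of a closed paint jar, 56 mm in diameter, 75 mm high, standing on the table; to be left alone
- canvas_c (a point): bystander: middle of a small white canvas panel, 100 x 150 x 18 mm, lying flat on the table; to be left alone
- brush_c (a point): bystander: middle of a brush with a red handle, 200 mm long, lying on the table; to be left alone
Mind the look-alikes: they are no part of the job. There is more than one size of the part that bears spacer_center; the job needs the smaller. Of the things that look like the part that bears face_center, the smaller one is meant.

How it is judged:
By the outcome, as a careful person would: the job done as asked, in the order asked, and still so for the second after the job is handed in, while the arm keeps its last pose, push and grip.
It also fails if it takes over 72 s, if anything falls off the work surface, if the arm or the gripper's body presses on something with over 40 N, if the wrist force passes 120 N, or if a joint passes its speed limit or range.

## Working session

There is one attempt and no reset: what is moved stays moved. The work goes in short steps, Python scripts to look and compute and a shell command to move; the robot and the scene stay as the last step left them, time stands still between calls to the robot, and variables do not carry over. Pictures are saved under pics/ and viewed, at most 10 in all, crops included, and the job is handed in when it is done.

```bash
mkdir -p pics; python3 - <<'E'
from cell import robot
import cv2
for n in ("top","scene"):
    cv2.imwrite(f"pics/{n}0.png",robot.read_camera(n)[:,:,::-1])
    print(n,robot.camera_model(n))
print(robot.camera_model("wrist")); print(robot.observe(), robot.nose_length)
E
```

```text
top {'camera_matrix': array([[559.10072386,   0.        , 311.90971248],
       [  0.        , 559.10072386, 241.29664617],
       [  0.        ,   0.        ,   1.        ]]), 'position': array([ 0.56543908, -0.02348827,  1.09465801]), 'attitude': array([-3.11370806e+00, -2.17402948e-03, -1.58118287e+00])}
scene {'camera_matrix': array([[482.25994521,   0.        , 324.81556333],
       [  0.        , 482.25994521, 235.26473793],
       [  0.        ,   0.        ,   1.        ]]), 'position': array([ 1.43155744, -0.03685956,  0.7346646 ]), 'attitude': array([-2.24883913, -0.01347346,  1.6026824 ])}
{'camera_matrix': array([[378.03347644,   0.        , 319.44399849],
       [  0.        , 378.03347644, 246.01130478],
       [  0.        ,   0.        ,   1.        ]]), 'mount': array([[-3.48271929e-04, -9.66246195e-01, -2.57620204e-01,
         6.97029235e-02],
       [ 9.99999868e-01, -2.39124323e-04, -4.55006688e-04,
        -1.34358825e-04],
       [ 3.78045224e-04, -2.57620328e-01,  9.66246151e-01,
        -1.51400697e-01],
       [ 0.00000000e+00,  0.00000000e+00,  0.00000000e+00,
         1.00000000e+00]])}
{'time': 0.1, 'qpos': array([ 1.11398165e+00,  3.42677998e-01,  1.52488326e+00, -4.37314125e-05,
        1.27542952e+00, -1.46019192e-01]), 'qvel': array([-0.00126595, -0.00155332, -0.00212763, -0.00046363, -0.00162719,
        0.00069818]), 'joint_efforts': array([ 1.54303460e-03, -4.32014358e+01, -2.44693494e+01,  7.17150606e-02,
        5.26441704e-02, -5.26510428e-05]), 'tool_pos': array([0.16040027, 0.49953381, 0.23411486]), 'tool_rot': array([-3.14020332e+00, -1.62054012e-04,  2.83080982e+00]), 'contact_force': array([ 0.11118861,  0.01534949, -0.49437824]), 'torque': array([ 0.01079194, -0.0476024 ,  0.00229447]), 'grip_force': 0.0, 'opening': 0.09196328451240504} 0.008
```

View pics/top0.png

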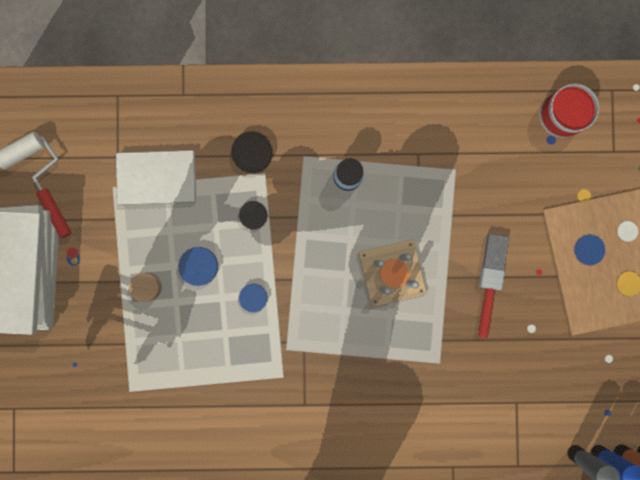

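View pics/scene0.png

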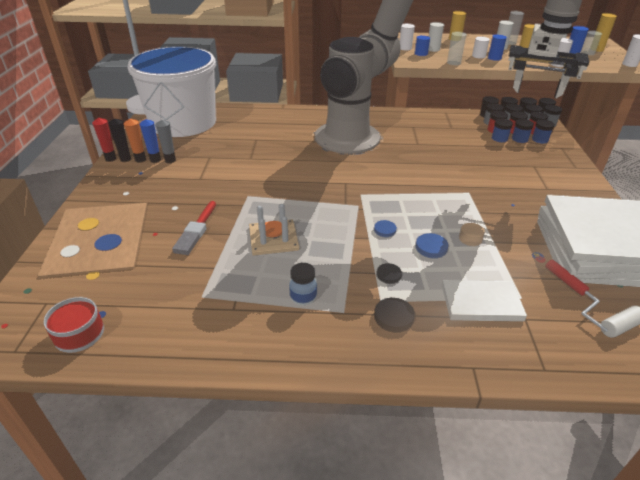

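Top picture: the black candidates are (253,215), small, and (252,152), large; (349,173) is the jar lid. The blue candidates are (253,297), small, and (198,266), large. The smaller of each fits the description. The block is at (145,287), and the jig is at about (394,274), rotated by roughly 15°.

```bash
cat > h.py <<'E'
from cell import robot
import numpy as np, cv2
from scipy.spatial.transform import Rotation as Ro
def cam(n, s=None):
    m=robot.camera_model(n); K=m["camera_matrix"]
    if n=="wrist":
        s=s or robot.observe(); R0=Ro.from_euler("xyz",s["tool_rot"]).as_matrix()
        M=m["mount"]; return K,R0@M[:3,:3],s["tool_pos"]+R0@M[:3,3]
    return K,Ro.from_euler("xyz",m["attitude"]).as_matrix(),m["position"]
def back(c,uv,z):
    K,R,p=c; d=R@np.linalg.inv(K)@[uv[0],uv[1],1]; return p+d*(z-p[2])/d[2]
def proj(c,P):
    K,R,p=c; q=K@(R.T@(np.asarray(P)-p)); return q[:2]/q[2]
def blob(mask,uv):
    n,l,st,ce=cv2.connectedComponentsWithStats(mask.astype(np.uint8))
    i=1+np.argmin(np.hypot(*(ce[1:]-uv).T)+1e3*(st[1:,4]<60)); 
    cnt=max(cv2.findContours((l==i).astype(np.uint8),0,1)[0],key=len)
    return cnt[:,0].astype(float),st[i,4]
def disc(c,mask,uv,z):
    cnt,a=blob(mask,uv); P=np.array([back(c,q,z)[:2] for q in cnt]).astype(np.float32)
    e=cv2.fitEllipse(P*1000); return np.round(e[0],1),np.round(e[1],1),a
E
python3 - <<'E'
from h import *
im=cv2.imread("pics/top0.png"); c=cam("top"); hsv=cv2.cvtColor(im,cv2.COLOR_BGR2HSV)
h,s,v=cv2.split(hsv)
for n in ("top","scene"): print(n, proj(cam(n),[0.16,0.5,0.235]), proj(cam(n),[0,0,0]))
blue=(h>100)&(h<130)&(s>130)&(v>50); blk=v<40; org=(h<14)&(s>170)&(v>120)
print("blue s",disc(c,blue,(253,297),.012)); print("blue L",disc(c,blue,(198,266),.012))
print("blk s",disc(c,blk,(253,215),.012)); print("blk L",disc(c,blk,(252,152),.012))
print("plate",disc(c,org,(394,274),.034))
wood=(h>8)&(h<25)&(s>70)
print("block",disc(c,wood,(145,287),.03))
cr=cv2.resize(im[130:320,110:440],None,fx=2.42,fy=2.42,interpolation=cv2.INTER_CUBIC); cv2.imwrite("pics/crop.png",cr)
for q in [(145,287)]: print(back(c,q,.03))
E
```

```text
top [-32.18327123 528.28332578] [301.54398003 550.26420798]
scene [537.2551405   89.51079806] [347.03886766 136.10994159]
blue s (array([533.6, 194.1]), array([25.1, 56.7]), np.int32(106))
blue L (array([558.7, 199. ]), array([25.8, 30.5]), np.int32(79))
blk s (array([ 186.4, -524.7]), array([19.6, 25.1]), np.int32(85))
blk L (array([ 186.4, -524.7]), array([19.6, 25.1]), np.int32(85))
plate (array([ 451.6, -354.2]), array([ 13.5, 103.3]), np.int32(265))
block (array([512.1, 292.3]), array([52.7, 58.9]), np.int32(719))
[0.51154368 0.29180532 0.03      ]
```

View pics/crop.png

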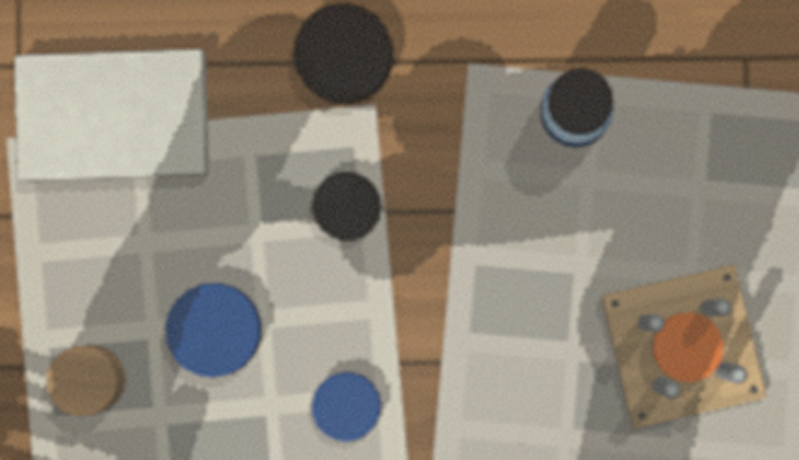

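The crop confirms two sizes each of black and blue. The small ones are the black at top-image (253,215) and the blue at (253,297); the jar is separate. I'll refit with cleaner masks.

```bash
python3 - <<'E'
from h import *
im=cv2.GaussianBlur(cv2.imread("pics/top0.png"),(5,5),1.2); c=cam("top"); h,s,v=cv2.split(cv2.cvtColor(im,cv2.COLOR_BGR2HSV))
for q in [(253,297),(253,215),(394,274)]: print(im[q[1],q[0]],h[q[1],q[0]],s[q[1],q[0]],v[q[1],q[0]])
b=im.astype(int)
print("blue s",disc(c,b[:,:,0]-b[:,:,2]>40,(253,297),.012)); print("blue L",disc(c,b[:,:,0]-b[:,:,2]>40,(198,266),.012))
print("blk s",disc(c,v<65,(253,215),.012));print("blk L",disc(c,v<65,(252,152),.012))
print("plate",disc(c,(b[:,:,2]-b[:,:,0]>105)&(s>165),(394,274),.034))
o=lambda u:np.array(u)/2.42+[110,130]
C=np.array([back(c,o(u),.012)[:2] for u in [(603,298),(735,266),(765,397),(633,428)]])
T=np.array([back(c,o(u),.08)[:2] for u in [(655,322),(723,306),(741,372),(673,387)]])
for Q in (C,T):
    e=np.roll(Q,-1,0)-Q; print(Q.mean(0),np.hypot(*e.T),np.degrees(np.arctan2(e[:,1],e[:,0]))%90)
E
```

```text
[137  95  70] 109 125 137
[49 52 53] 23 19 53
[ 59  95 154] 11 157 154
blue s (array([487.9,  89.6]), array([49.4, 50.6]), np.int32(564))
blue L (array([549.9, 194.5]), array([68. , 71.4]), np.int32(1071))
blk s (array([648.5,  88.1]), array([47.6, 48.6]), np.int32(516))
blk L (array([770.9,  89.6]), array([75. , 76.9]), np.int32(1244))
plate (array([ 453.1, -355. ]), array([ 6.4, 99.2]), np.int32(166))
[ 0.53176338 -0.18170498] [0.10885278 0.10727386 0.10837718 0.10640063] [13.02010205 12.02627977 12.56223567 12.27612548]
[ 0.53409096 -0.18225936] [0.05243894 0.05115627 0.05220176 0.05041587] [12.62150225 14.41291765 11.79932971 14.71504471]
```

```bash
python3 -m jog '[[[1,-0.039,-0.009,0.008,0.12],[1,-0.078,-0.018,0.016,0.24],[1,-0.117,-0.027,0.024,0.36],[1,-0.156,-0.036,0.032,0.48],[1,-0.195,-0.045,0.04,0.6]]]'
cat >> h.py <<'E'
def go(P,yaw,s=None):
    "shift in tool axes (from measured pose) and turn to reach world P, yaw (deg)"
    s=s or robot.observe(); y=s["tool_rot"][2]; d=np.asarray(P)-s["tool_pos"]
    t=(y-np.radians(yaw)+np.pi)%(2*np.pi)-np.pi
    print("t",round(s["time"],2),"pos",s["tool_pos"].round(4),"yaw",np.degrees(y).round(2),"-> dx %.4f dy %.4f dz %.4f turn %.3f"%(d[0]*np.cos(y)+d[1]*np.sin(y),d[0]*np.sin(y)-d[1]*np.cos(y),-d[2],t))
E
python3 -c "
from h import *
go([.512,.292,.13],102.7)"
```

```text
time: 0.52
tool_pos: [0.3335, 0.3961, 0.1941]
tool_rot: [-3.141, -0.0, 2.225]
contact_force: [1.1, 0.3, -0.2]
opening: 0.0918
grip_force: 0.0
t 0.52 pos [0.3335 0.3961 0.1941] yaw 127.51 -> dx -0.1913 dy 0.0782 dz 0.0641 turn 0.433
```

```bash
python3 -m jog '[[[1,-0.038,0.0156,0.012,0.11],[1,-0.076,0.0312,0.025,0.22],[1,-0.114,0.047,0.038,0.33],[1,-0.152,0.0624,0.05,0.433],[1,-0.191,0.078,0.064,0.433]]]'
python3 -m jog '[[[1,0,0,0,0],[1,0,0,0,0]]]'
python3 - <<'E'
from h import *
s=robot.observe(); im=robot.read_camera("wrist")[:,:,::-1]; cv2.imwrite("pics/w1.png",im)
go([.512,.292,.10],102.7,s); c=cam("wrist",s); print(proj(c,[.512,.292,.03]))
E
```

```text
time: 0.93
tool_pos: [0.5063, 0.2966, 0.1323]
tool_rot: [-3.141, -0.0, 1.792]
contact_force: [0.4, 1.6, 0.2]
opening: 0.0917
grip_force: 0.0
time: 1.1
tool_pos: [0.5055, 0.2963, 0.1315]
tool_rot: [-3.139, 0.0, 1.794]
contact_force: [-0.4, 0.3, 0.7]
opening: 0.0917
grip_force: 0.0
t 1.1 pos [0.5055 0.2963 0.1315] yaw 102.81 -> dx -0.0057 dy 0.0053 dz 0.0315 turn 0.002
[328.48740706 256.26881623]
```

View pics/w1.png

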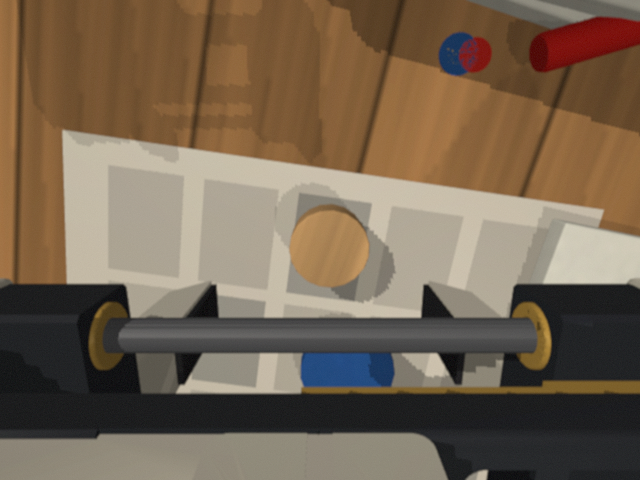

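The wrist view shows the block at (329,245), between the fingers.

```bash
python3 - <<'E'
from h import *
s=robot.observe(); c=cam("wrist",s); im=cv2.GaussianBlur(cv2.imread("pics/w1.png"),(5,5),1.2).astype(int)
m=(im[:,:,2]-im[:,:,0]>55); m[:195]=0;m[295:]=0
for z in (.03,.0): print(disc(c,m,(329,245),z))
p=np.array([[back(c,q,.03)] for q in [(329,206),(329,286),(290,245),(369,245)]])
print(p.round(4))
E
```

```text
(array([509.8, 299.1]), array([54.3, 57.5]), np.int32(5001))
(array([512.3, 291.3]), array([60.7, 64.3]), np.int32(5001))
[[[0.5034 0.3275 0.03  ]]

 [[0.5166 0.2715 0.03  ]]

 [[0.4833 0.2949 0.03  ]]

 [[0.5367 0.3072 0.03  ]]]
```

```bash
python3 - <<'E'
from h import *
im=cv2.GaussianBlur(cv2.imread("pics/scene0.png"),(5,5),1).astype(int); c=cam("scene")
print("blue s",disc(c,im[:,:,0]-im[:,:,2]>40,(385,228),.010)); print("blk s",disc(c,im.max(2)<65,(389,273),.010))
print("blue L",disc(c,im[:,:,0]-im[:,:,2]>40,(431,245),.010))
print("block top approx",back(c,(472,231),.03), "plate",back(c,(273,228),.034))
t=robot.read_camera("top")[:,:,::-1]; cv2.imwrite("pics/top1.png",cv2.resize(t[180:380,60:260],None,fx=3,fy=3,interpolation=cv2.INTER_CUBIC))
w=cv2.imread("pics/w1.png")
print("tcp in top px",proj(cam("top"),robot.observe()["tool_pos"]))
E
```

```text
blue s (array([493.1,  90.4]), array([49.8, 53. ]), np.int32(235))
blk s (array([656.2,  86.4]), array([40.9, 49.6]), np.int32(192))
blue L (array([549.6, 193.9]), array([62. , 76.8]), np.int32(457))
block top approx [0.52365051 0.29289453 0.03      ] plate [ 0.54036322 -0.17793956  0.034     ]
tcp in top px [123.4645151  294.63012626]
```

View pics/top1.png

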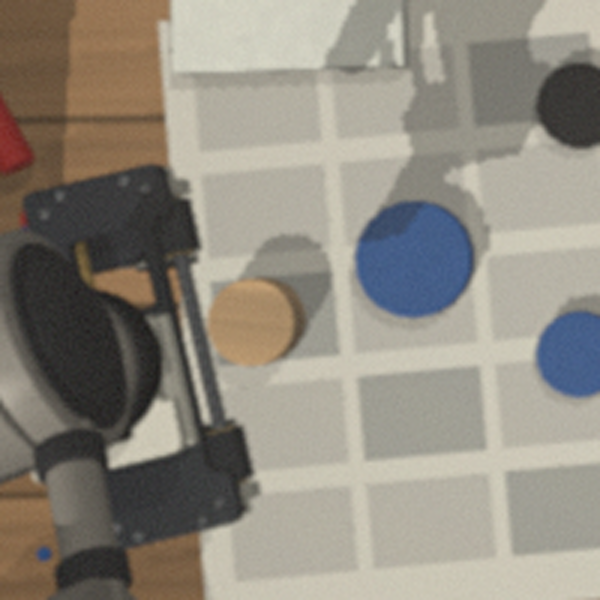

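Top and scene agree on the block's y, but the wrist view differs by about 6 mm. I'll centre by squeezing in two perpendicular directions, which also calibrates the wrist camera.

```bash
python3 -m jog '[[[1,-0.0025,0.0055,0.03,0],[1,-0.0025,0.0055,0.06,0],[1,-0.0025,0.0055,0.09,0],[1,-0.0025,0.0055,0.119,0],[1,-0.0025,0.0055,0.119,0]]]' | head -2
python3 -m jog '[[[-0.2,0,0,0,0],[-0.2,0,0,0,0],[-0.2,0,0,0,0],[-0.2,0,0,0,0],[-0.2,0,0,0,0]]]' 10
python3 -m jog '[[[0.6,0,0,0,0],[0.6,0,0,0,0],[0.6,0,0,0,0]]]'
```

```text
time: 1.62
tool_pos: [0.5073, 0.2972, 0.0103]
time: 2.03
tool_pos: [0.5113, 0.2972, 0.0157]
tool_rot: [3.139, -0.0, 1.798]
contact_force: [-0.6, 0.2, 0.6]
opening: 0.063
grip_force: 0.0
time: 2.28
tool_pos: [0.5108, 0.2968, 0.0144]
tool_rot: [3.141, -0.0, 1.798]
contact_force: [0.4, -0.5, -0.7]
opening: 0.0731
grip_force: 0.0
```

```bash
python3 -m jog '[[[-0.2,0,0,0.003,0],[-0.2,0,0,0.003,0],[-0.2,0,0,0.003,0],[-0.2,0,0,0.003,0],[-0.2,0,0,0.003,0]]]' 10
python3 -m jog '[[[0.35,0,0,0,0.12],[0.35,0,0,0,0.12],[0.35,0,0,0,0.24],[0.35,0,0,0,0.36],[0.35,0,0,0,0.48]]]' 10
python3 -m jog '[[[0.35,0,0,0,0.12],[0.35,0,0,0,0.24],[0.35,0,0,0,0.36],[0.35,0,0,0,0.48],[0.35,0,0,0,0.6]]]' 10 |head -2
python3 -m jog '[[[0.35,0,0,0,0.12],[0.35,0,0,0,0.24],[0.35,0,0,0,0.36],[0.35,0,0,0,0.48],[0.35,0,0,0,0.49]]]' 10|head -3
```

```text
time: 2.7
tool_pos: [0.5107, 0.2968, 0.011]
tool_rot: [-3.141, -0.0, 1.798]
contact_force: [0.0, -0.5, 0.4]
opening: 0.0556
grip_force: 10.0
time: 3.12
tool_pos: [0.5108, 0.2969, 0.0112]
tool_rot: [3.142, -0.0, 1.315]
contact_force: [-1.2, 0.3, 1.1]
opening: 0.0619
grip_force: 0.0
time: 3.53
tool_pos: [0.5108, 0.2969, 0.0112]
time: 3.95
tool_pos: [0.5108, 0.2969, 0.0112]
tool_rot: [-3.142, -0.0, 0.226]
```

```bash
python3 -m jog '[[[-0.2,0,0,0,0],[-0.2,0,0,0,0],[-0.2,0,0,0,0]]]' 20
python3 -m jog '[[[-0.2,0,0,0,0],[-0.2,0,0,-0.04,0],[-0.2,0,0,-0.08,0],[-0.2,0,0,-0.12,0],[-0.2,0,0,-0.12,0]]]' 20
python3 - <<'E'
from h import *
s=robot.observe();print(s["qpos"].round(3))
go([.533,-.182,.15],12.7,s)
E
```

```text
time: 4.2
tool_pos: [0.5108, 0.2968, 0.0112]
tool_rot: [-3.142, -0.0, 0.231]
contact_force: [0.4, -0.6, 0.2]
opening: 0.0553
grip_force: 20.0
time: 4.62
tool_pos: [0.5147, 0.2986, 0.1394]
tool_rot: [-3.139, -0.014, 0.229]
contact_force: [2.3, 1.4, -0.2]
opening: 0.0556
grip_force: 20.0
[0.397 0.547 1.47  0.    1.11  1.738]
t 4.62 pos [0.5147 0.2986 0.1394] yaw 13.15 -> dx -0.0915 dy 0.4722 dz -0.0106 turn 0.008
```

```bash
python3 -m jog '[[[-0.2,-0.011,0.038,-0.01,0],[-0.2,-0.022,0.076,-0.02,0],[-0.2,-0.033,0.114,-0.02,0],[-0.2,-0.044,0.152,-0.02,0],[-0.2,-0.055,0.19,-0.02,0]]]' |head -2
python3 -m jog '[[[-0.2,-0.011,0.038,0,0],[-0.2,-0.022,0.076,0,0],[-0.2,-0.033,0.114,0,0],[-0.2,-0.044,0.152,0,0],[-0.2,-0.055,0.19,0,0]]]' |head -2
python3 -m jog '[[[-0.2,-0.011,0.038,0,0],[-0.2,-0.022,0.076,0,0],[-0.2,-0.03,0.091,0,0],[-0.2,-0.03,0.091,0,0],[-0.2,-0.03,0.091,0,0]]]'
python3 - <<'E'
from h import *
s=robot.observe(); cv2.imwrite("pics/w2.png",robot.read_camera("wrist")[:,:,::-1]); np.save("s2.npy",np.r_[s["tool_pos"],s["tool_rot"]])
go([.533,-.182,.16],12.7,s); print(proj(cam("wrist",s),[.533,-.182,.034]))
E
```

```text
time: 5.03
tool_pos: [0.4997, 0.0978, 0.1513]
time: 5.45
tool_pos: [0.4889, -0.1001, 0.1511]
time: 5.87
tool_pos: [0.4803, -0.1942, 0.1508]
tool_rot: [-3.141, 0.0, 0.226]
contact_force: [0.3, 0.4, 0.3]
opening: 0.0555
grip_force: 20.0
t 5.87 pos [ 0.4803 -0.1942  0.1508] yaw 12.96 -> dx 0.0541 dy -0.0001 dz -0.0092 turn 0.005
[319.66819291 166.6017239 ]
```

View pics/w2.png

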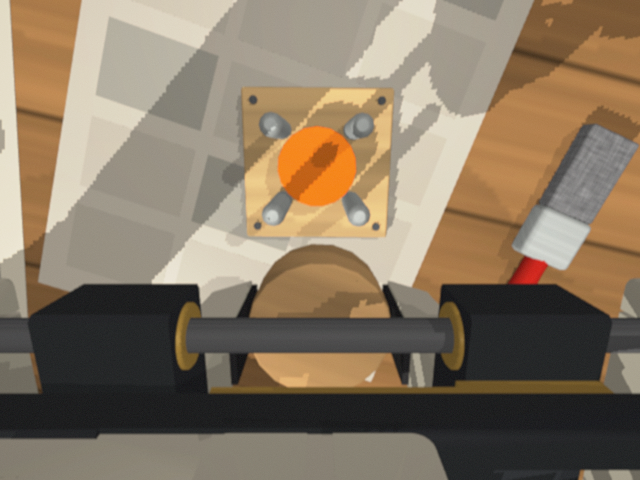

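The wrist view shows the jig plate at (317,166), the board corners at (242,88), (394,88), (387,238) and (247,236), and the block held upright in the pads.

```bash
python3 - <<'E'
from h import *
a=np.load("s2.npy"); c=cam("wrist",dict(tool_pos=a[:3],tool_rot=a[3:]))
im=cv2.GaussianBlur(cv2.imread("pics/w2.png"),(3,3),1); h,s,v=cv2.split(cv2.cvtColor(im,cv2.COLOR_BGR2HSV))
m=(h<13)&(s>195); m[215:]=0; m[:110]=0;m[:,:260]=0;m[:,380:]=0
cnt,_=blob(m,(317,166)); hull=cv2.convexHull(cnt.astype(np.float32))[:,0]
P=np.array([back(c,q,.034)[:2] for q in hull],np.float32)*1000
print("plate",cv2.fitEllipse(P), cv2.minEnclosingCircle(P))
C=np.array([back(c,u,.012)[:2] for u in [(242,88),(394,88),(387,238),(247,236)]])
e=np.roll(C,-1,0)-C; print(C.mean(0),np.hypot(*e.T),np.degrees(np.arctan2(e[:,1],e[:,0]))%90)
for z in (.08,):
  for u in [(266,120),(366,120),(359,216),(272,216)]: print(back(c,u,z).round(4))
cv2.imwrite("pics/w2c.png",cv2.resize(im[75:250,230:405],None,fx=3.4,fy=3.4,interpolation=cv2.INTER_CUBIC))
# predicted outlines from model at plate centre guess
E
```

```text
Traceback (most recent call last):
cv2.error: OpenCV(4.12.0) /io/opencv/modules/imgproc/src/shapedescr.cpp:361: error: (-201:Incorrect size of input array) There should be at least 5 points to fit the ellipse in function 'fitEllipseNoDirect'
```

```bash
python3 - <<'E'
from h import *
a=np.load("s2.npy"); c=cam("wrist",dict(tool_pos=a[:3],tool_rot=a[3:]))
im=cv2.GaussianBlur(cv2.imread("pics/w2.png"),(3,3),1); h,s,v=cv2.split(cv2.cvtColor(im,cv2.COLOR_BGR2HSV))
for q in [(317,150),(300,180),(325,155),(317,190),(317,215),(370,170)]: print(q,h[q[1],q[0]],s[q[1],q[0]],v[q[1],q[0]])
cv2.imwrite("pics/w2c.png",cv2.resize(im[75:250,230:405],None,fx=3.4,fy=3.4,interpolation=cv2.INTER_CUBIC))
m=(h<15)&(s>170); m[215:]=0; m[:110]=0;m[:,:260]=0;m[:,380:]=0
print(m.sum()); ys,xs=np.where(m); print(xs.min(),xs.max(),ys.min(),ys.max())
hull=cv2.convexHull(np.c_[xs,ys].astype(np.float32))[:,0]
P=np.array([back(c,q,.034)[:2] for q in hull],np.float32)*1000
print("plate",cv2.fitEllipse(P), cv2.minEnclosingCircle(P))
C=np.array([back(c,u,.012)[:2] for u in [(242,88),(394,88),(387,238),(247,236)]])
e=np.roll(C,-1,0)-C; print(C.mean(0),np.hypot(*e.T),np.degrees(np.arctan2(e[:,1],e[:,0]))%90)
E
```

```text
(317, 150) 13 220 192
(300, 180) 13 222 194
(325, 155) 13 222 164
(317, 190) 15 227 245
(317, 215) 19 107 232
(370, 170) 18 113 165
2429
278 355 126 205
plate ((532.3973999023438, -179.92459106445312), (54.10513687133789, 54.37451934814453), 44.410404205322266) ((532.499755859375, -179.86825561523438), 27.377347946166992)
[ 0.53180143 -0.18061146] [0.10863968 0.11030968 0.11049131 0.10870751] [12.94271246 12.97598364 12.10435662 12.00674103]
```

View pics/w2c.png

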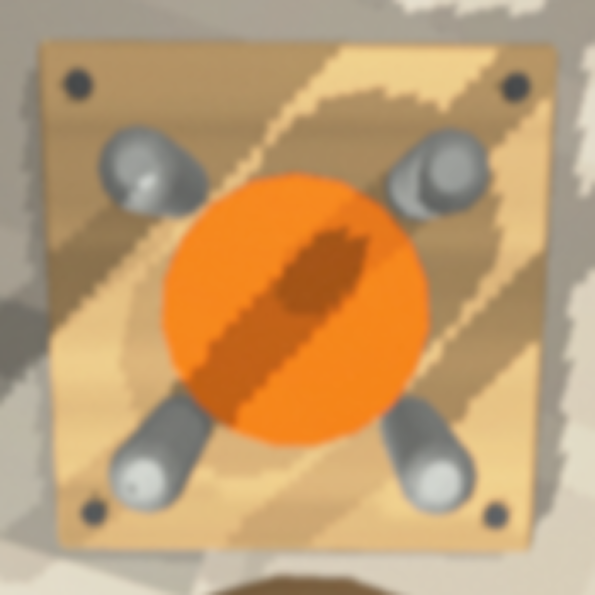

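The crop shows the plate as a full circle and the post caps at crop (138,170), (454,168), (440,482) and (143,485). A quick check with the caps at z=.080, then place.

```bash
python3 - <<'E'
from h import *
a=np.load("s2.npy"); c=cam("wrist",dict(tool_pos=a[:3],tool_rot=a[3:]))
T=np.array([back(c,np.array(u)/3.4+[230,75],.08)[:2] for u in [(138,168),(453,168),(440,484),(143,484)]])
e=np.roll(T,-1,0)-T; print(T.mean(0),np.hypot(*e.T),np.degrees(np.arctan2(e[:,1],e[:,0]))%90)
go([.5324,-.180,.1],12.7)
# held block top, radius 28, about tool axis: predicted top/side arc
s=dict(tool_pos=a[:3],tool_rot=a[3:])
y=a[5]; tx=np.array([np.cos(y),np.sin(y),0])
for dz in (.019,-.011): print(dz,proj(c,a[:3]+tx*.028+[0,0,dz]))
im=cv2.imread("pics/w2.png"); print(im[235:300:2,320].tolist())
E
```

```text
[ 0.53176931 -0.18026777] [0.05189455 0.05280722 0.05206412 0.0528116 ] [12.94344046 12.17643974 12.9454644  11.99251813]
t 5.92 pos [ 0.4805 -0.1932  0.1508] yaw 13.05 -> dx 0.0535 dy -0.0011 dz 0.0508 turn 0.006
0.019 [319.97906371 259.34530218]
-0.011 [319.89639927 239.61470787]
[[124, 177, 214], [158, 179, 195], [185, 202, 213], [189, 208, 218], [168, 189, 201], [82, 110, 132], [62, 93, 120], [63, 97, 123], [67, 100, 130], [68, 105, 134], [71, 108, 139], [69, 107, 137], [69, 106, 136], [70, 107, 136], [74, 112, 145], [88, 134, 173], [90, 136, 175], [89, 135, 173], [88, 136, 172], [90, 135, 173], [86, 130, 168], [85, 128, 164], [84, 126, 162], [78, 121, 156], [80, 121, 156], [78, 119, 154], [79, 118, 152], [77, 116, 151], [79, 119, 152], [79, 118, 151], [76, 117, 150], [77, 116, 148], [74, 115, 146]]
```

```bash
python3 -m jog '[[[-0.2,0.03,0,0.01,0.006],[-0.2,0.055,-0.0012,0.025,0.006],[-0.2,0.055,-0.0012,0.05,0.006],[-0.2,0.055,-0.0012,0.05,0.006],[-0.2,0.055,-0.0012,0.05,0.006]]]'
python3 - <<'E'
from h import *
S=[];I=[]
for i in range(4):
    s=robot.observe(); S.append(np.r_[s["tool_pos"],s["tool_rot"]]); I.append(robot.read_camera("wrist")[:,:,::-1].astype(float))
S=np.array(S); print(S.round(4)); s=dict(tool_pos=S[:,:3].mean(0),tool_rot=S[-1,3:])
go([.532,-.1802,.1],12.5,s)
im=np.mean(I,0).astype(np.uint8); cv2.imwrite("pics/w3.png",im); cv2.imwrite("pics/w3c.png",cv2.resize(im[130:330,200:440],None,fx=3,fy=3,interpolation=cv2.INTER_CUBIC)); np.save("s3.npy",np.r_[s["tool_pos"],s["tool_rot"]])
E
```

```text
time: 6.33
tool_pos: [0.5332, -0.1779, 0.1001]
tool_rot: [-3.139, 0.003, 0.224]
contact_force: [0.5, -0.5, -0.6]
opening: 0.0552
grip_force: 20.0
[[ 5.3320e-01 -1.7790e-01  1.0010e-01 -3.1389e+00  3.1000e-03  2.2450e-01]
 [ 5.3380e-01 -1.7880e-01  1.0140e-01 -3.1407e+00  9.0000e-04  2.2370e-01]
 [ 5.3420e-01 -1.7940e-01  1.0220e-01  3.1412e+00 -6.0000e-04  2.2300e-01]
 [ 5.3440e-01 -1.7980e-01  1.0250e-01  3.1406e+00 -1.4000e-03  2.2240e-01]]Traceback (most recent call last):
  File "<stdin>", line 6, in <module>
  File "h.py", line 26, in go
    print("t",round(s["time"],2),"pos",s["tool_pos"].round(4),"yaw",np.degrees(y).round(2),"-> dx %.4f dy %.4f dz %.4f turn %.3f"%(d[0]*np.cos(y)+d[1]*np.sin(y),d[0]*np.sin(y)-d[1]*np.cos(y),-d[2],t))
                    ~^^^^^^^^
KeyError: 'time'
```

```bash
cat >> h.py <<'E'
def shots(name,n=4):
    S=[];I=[]
    for i in range(n):
        s=robot.observe(); S.append(np.r_[s["tool_pos"],s["tool_rot"]]); I.append(robot.read_camera("wrist")[:,:,::-1].astype(float))
    S=np.array(S); print("spread",np.ptp(S[:,:3],0).round(4))
    r=S[-1,3:]; r[2]=S[:,5].mean(); s=dict(tool_pos=S[:,:3].mean(0),tool_rot=r,time=s["time"])
    im=np.mean(I,0).astype(np.uint8); cv2.imwrite(f"pics/{name}.png",im); np.save(f"{name}.npy",np.r_[s["tool_pos"],r]); return s,im
E
python3 - <<'E'
from h import *
s,im=shots("w3"); go([.532,-.1802,.1],12.5,s)
cv2.imwrite("pics/w3c.png",cv2.resize(im[100:330,190:450],None,fx=2.6,fy=2.6,interpolation=cv2.INTER_CUBIC))
E
```

```text
spread [0.0002 0.0002 0.0005]
t 6.68 pos [ 0.5344 -0.1803  0.1025] yaw 12.7 -> dx -0.0023 dy -0.0006 dz 0.0025 turn 0.004
```

View pics/w3c.png

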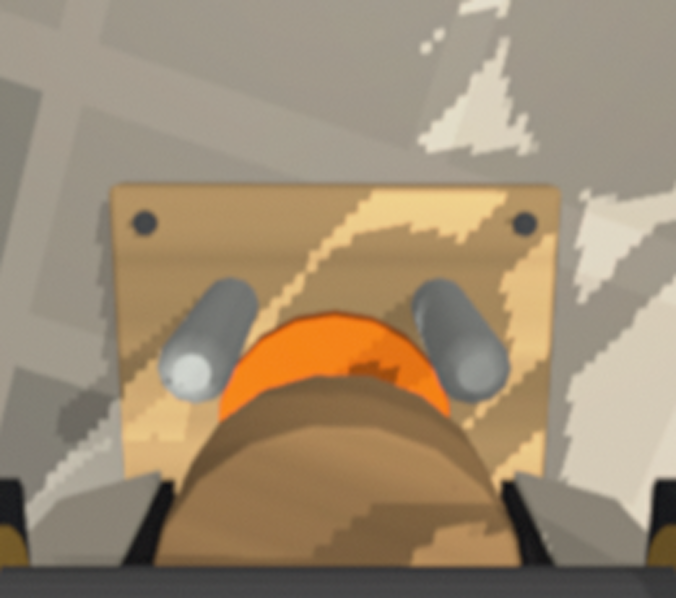

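The picture shows the far post tops at (264,243) and (375,242), and the block's lower edge at (320,245), nearly the same depth, so a relative measurement works.

```bash
python3 - <<'E'
from h import *
a=np.load("w3.npy"); c=cam("wrist",dict(tool_pos=a[:3],tool_rot=a[3:])); y=a[5]
f=lambda u,z:(lambda d:np.array([d[0]*np.cos(y)+d[1]*np.sin(y),d[0]*np.sin(y)-d[1]*np.cos(y)]))(back(c,np.array(u)/2.6+[190,100],z)[:2]-a[:2])*1000
p,q=f((191,372),.08),f((482,370),.08); b=f((337,377),a[2]-.011)
print("posts",p,q,"mid-25.8",(p+q)/2-[25.8,0],"block edge-28",b-[28,0])
# block width at its lower edge: sides at the level crop row ~480
im=cv2.imread("pics/w3.png")
E
```

```text
posts [ 23.51154896 -26.74152795] [23.84823309 26.40596563] mid-25.8 [-2.12010898 -0.16778116] block edge-28 [-2.45678771 -0.09879329]
```

```bash
python3 -m jog '[[[-0.2,0.0003,0,0.01,0.002],[-0.2,0.0003,0,0.02,0.002],[-0.2,0.0003,0,0.027,0.002],[-0.2,0.0003,0,0.034,0.002],[-0.2,0.0003,0,0.034,0.002]]]'
python3 -m jog '[[[-0.2,0,0,0.01,0],[-0.2,0,0,0.017,0],[-0.2,0,0,0.022,0],[-0.2,0,0,0.022,0],[-0.2,0,0,0.022,0]]]'
```

```text
time: 7.15
tool_pos: [0.5332, -0.1795, 0.0649]
tool_rot: [-3.139, 0.003, 0.22]
contact_force: [-0.8, 1.1, 0.2]
opening: 0.0559
grip_force: 20.0
time: 7.57
tool_pos: [0.5341, -0.1798, 0.0451]
tool_rot: [-3.141, 0.001, 0.22]
contact_force: [-2.1, 1.5, 3.6]
opening: 0.0555
grip_force: 20.0
```

```bash
python3 -m jog '[[[-0.2,0,0,0,0],[-0.2,0,0,0,0],[0.5,0,0,0,0],[0.5,0,0,0,0],[0.5,0,0,0,0]]]'
python3 -m jog '[[[0.5,0,0,0,0],[0.5,0,0,-0.03,0],[0.5,0,0,-0.07,0],[0.5,0,0,-0.1,0],[0.5,0,0,-0.1,0]]]'
python3 - <<'E'
from h import *
go([.6485-.0485*.975,.088-.0485*.22,.14],12.6)
E
```

```text
time: 7.98
tool_pos: [0.5345, -0.18, 0.0452]
tool_rot: [3.141, -0.0, 0.22]
contact_force: [-0.2, 0.5, -1.0]
opening: 0.0678
grip_force: 0.0
time: 8.4
tool_pos: [0.5376, -0.1815, 0.1517]
tool_rot: [3.134, -0.009, 0.22]
contact_force: [0.3, -0.2, 0.2]
opening: 0.0686
grip_force: 0.0
t 8.4 pos [ 0.5376 -0.1815  0.1517] yaw 12.6 -> dx 0.1186 dy -0.2387 dz 0.0117 turn 0.000
```

```bash
python3 -m jog '[[[0.6,0.022,-0.032,0,0],[0.6,0.045,-0.064,0,0],[0.6,0.067,-0.096,0,0],[0.6,0.09,-0.128,0,0],[0.6,0.112,-0.16,0,0]]]' | head -2
python3 -m jog '[[[0.6,0.022,-0.032,0,0],[0.6,0.045,-0.064,0.005,0],[0.6,0.057,-0.081,0.02,0],[0.6,0.057,-0.081,0.02,0],[0.6,0.057,-0.081,0.02,0]]]' | head -2
python3 -m jog '[[[0.6,0,0,0,0],[0.6,0,0,0,0],[0.6,0,0,0,0]]]' | head -2
cat >> h.py <<'E'
def find(s,im,maskf,uvz,off=.0022):
    c=cam("wrist",s); g=cv2.GaussianBlur(im,(5,5),1.2).astype(int); m=maskf(g); m[300:]=0
    uv=proj(c,uvz); r=disc(c,m,uv,uvz[2]); y=s["tool_rot"][2]
    P=r[0]/1000+off*np.array([np.cos(y),np.sin(y)]); print("guess px",uv.round(1),r,"corrected",P.round(4)); return P
E
python3 - <<'E'
from h import *
s,im=shots("w4",3); P=find(s,im,lambda g:g.max(2)<75,[.650,.0905,.012]); go([*P,.010],12.6,s)
E
```

```text
time: 8.82
tool_pos: [0.6092, 0.0023, 0.1448]
time: 9.23
tool_pos: [0.6459, 0.0931, 0.1234]
time: 9.48
tool_pos: [0.6469, 0.0906, 0.1259]
spread [0.     0.0003 0.0001]
guess px [320.8 239.1] (array([649.1,  89.7]), array([53.1, 54.7]), np.int32(4334)) corrected [0.6512 0.0902]
t 9.58 pos [0.6469 0.0907 0.1259] yaw 12.49 -> dx 0.0041 dy 0.0015 dz 0.1159 turn -0.002
```

```bash
python3 -m jog '[[[0.6,0.0035,0.0015,0.02,-0.12],[0.6,0.0035,0.0015,0.04,-0.24],[0.6,0.0035,0.0015,0.05,-0.36],[0.6,0.0035,0.0015,0.06,-0.48],[0.6,0.0035,0.0015,0.06,-0.6]]]' | head -2
python3 -m jog '[[[0.6,0,0,0,-0.12],[0.6,0,0,0,-0.24],[0.6,0,0,0,-0.36],[0.6,0,0,0,-0.48],[0.6,0,0,0,-0.6]]]' | head -2
python3 -m jog '[[[0.6,0,0,0,-0.12],[0.6,0,0,0.015,-0.24],[0.6,0,0,0.04,-0.371],[0.6,0,0,0.05,-0.371],[0.6,0,0,0.05,-0.371]]]' | head -3
python3 -m jog '[[[0.6,0,0,0,0],[0.6,0,0,0,0]]]'
```

```text
time: 10.05
tool_pos: [0.6492, 0.0908, 0.0629]
time: 10.47
tool_pos: [0.6506, 0.0909, 0.0654]
time: 10.88
tool_pos: [0.6485, 0.091, 0.0124]
tool_rot: [-3.136, -0.001, 1.787]
time: 11.05
tool_pos: [0.6513, 0.0913, 0.0163]
tool_rot: [3.14, 0.0, 1.788]
contact_force: [0.4, 0.5, -0.2]
opening: 0.0733
grip_force: 0.0
```

```bash
python3 -m jog '[[[0.6,0,0,0.0055,0],[-0.2,0,0,0.0055,0],[-0.2,0,0,0.0055,0],[-0.2,0,0,0.0055,0],[-0.2,0,0,0.0055,0]]]' 10
python3 -m jog '[[[0.5,0,0,0,0],[0.5,0,0,0,0],[0.5,0,0,0,0.12],[0.5,0,0,0,0.24],[0.5,0,0,0,0.36]]]' | tail -2
python3 -m jog '[[[0.5,0,0,0,0.12],[0.5,0,0,0,0.24],[0.5,0,0,0,0.36],[0.5,0,0,0,0.48],[0.5,0,0,0,0.6]]]' | head -2
python3 -m jog '[[[0.5,0,0,0,0.12],[0.5,0,0,0,0.24],[0.5,0,0,0,0.36],[0.5,0,0,0,0.48],[0.5,0,0,0,0.611]]]' | head -3
python3 -m jog '[[[-0.2,0,0,0,0],[-0.2,0,0,0,0],[-0.2,0,0,0,0],[-0.2,0,0,0,0],[-0.2,0,0,0,0]]]' 20
```

```text
time: 11.47
tool_pos: [0.6506, 0.0914, 0.01]
tool_rot: [3.141, 0.0, 1.791]
contact_force: [0.1, -0.1, 0.8]
opening: 0.0555
grip_force: 10.0
opening: 0.0689
grip_force: 0.0
time: 12.3
tool_pos: [0.6505, 0.0914, 0.0097]
time: 12.72
tool_pos: [0.6505, 0.0914, 0.0096]
tool_rot: [-3.141, -0.0, 0.22]
time: 13.13
tool_pos: [0.6505, 0.0914, 0.0096]
tool_rot: [-3.142, -0.0, 0.227]
contact_force: [0.9, -0.3, 0.9]
opening: 0.0555
grip_force: 20.0
```

```bash
python3 -m jog '[[[-0.2,0,0,-0.03,0],[-0.2,0,0,-0.07,0],[-0.2,0,0,-0.11,0],[-0.2,-0.022,0.03,-0.12,0],[-0.2,-0.044,0.06,-0.12,0]]]' | head -2
python3 -m jog '[[[-0.2,-0.022,0.03,0,0],[-0.2,-0.044,0.06,0,0],[-0.2,-0.066,0.09,0,0],[-0.2,-0.088,0.12,0,0],[-0.2,-0.11,0.15,0,0]]]' | head -2
python3 -m jog '[[[-0.2,-0.015,0.022,0,0.006],[-0.2,-0.02,0.028,0,0.006],[-0.2,-0.02,0.028,0,0.006],[-0.2,-0.02,0.028,0,0.006],[-0.2,-0.02,0.028,0,0.006]]]'
python3 -m jog '[[[-0.2,0,0,0,0],[-0.2,0,0,0,0],[-0.2,0,0,0,0]]]'
python3 - <<'E'
from h import *
go([.5345,-.18,.0096+.064],12.6)
E
```

```text
time: 13.55
tool_pos: [0.6234, 0.0238, 0.1342]
time: 13.97
tool_pos: [0.5464, -0.1491, 0.1297]
time: 14.38
tool_pos: [0.5347, -0.1782, 0.1296]
tool_rot: [-3.141, -0.0, 0.221]
contact_force: [0.4, -0.1, -0.1]
opening: 0.0553
grip_force: 20.0
time: 14.63
tool_pos: [0.5346, -0.1785, 0.1296]
tool_rot: [-3.141, -0.0, 0.221]
contact_force: [0.1, 0.4, 0.8]
opening: 0.0555
grip_force: 20.0
t 14.63 pos [ 0.5346 -0.1785  0.1296] yaw 12.69 -> dx -0.0004 dy 0.0014 dz 0.0560 turn 0.002
```

```bash
python3 -m jog '[[[-0.2,-0.0004,0.0014,0.02,0],[-0.2,-0.0004,0.0014,0.036,0],[-0.2,-0.0004,0.0014,0.036,0],[-0.2,-0.0004,0.0014,0.036,0],[-0.2,-0.0004,0.0014,0.036,0]]]'
python3 -m jog '[[[-0.2,0,0,0.006,0],[-0.2,0,0,0.012,0],[-0.2,0,0,0.016,0],[-0.2,0,0,0.016,0],[-0.2,0,0,0.016,0]]]'
python3 -m jog '[[[-0.2,0,0,0.0035,0],[-0.2,0,0,0.0035,0],[-0.2,0,0,0.0035,0],[-0.2,0,0,0.0035,0]]]'
```

```text
time: 15.05
tool_pos: [0.5347, -0.1809, 0.0943]
tool_rot: [3.141, -0.001, 0.22]
contact_force: [1.0, 0.0, -0.1]
opening: 0.0556
grip_force: 20.0
time: 15.47
tool_pos: [0.5339, -0.1809, 0.0773]
tool_rot: [-3.141, 0.0, 0.22]
contact_force: [0.1, 0.4, -0.7]
opening: 0.0554
grip_force: 20.0
time: 15.8
tool_pos: [0.534, -0.1809, 0.0741]
tool_rot: [-3.141, 0.0, 0.22]
contact_force: [-0.1, -0.4, -1.1]
opening: 0.0552
grip_force: 20.0
```

```bash
python3 -m jog '[[[0.6,0,0,0,0],[0.6,0,0,0,0],[0.6,0,0,0,0],[0.6,0,0,0,0],[0.6,0,0,-0.02,0]]]'
python3 -m jog '[[[0.6,0,0,-0.04,0],[0.6,0.002,-0.038,-0.05,0],[0.6,0.004,-0.076,-0.05,0],[0.6,0.007,-0.115,-0.05,0],[0.6,0.009,-0.154,-0.05,0]]]' | head -2
python3 -m jog '[[[0.6,0.002,-0.04,0,0],[0.6,0.005,-0.08,0.01,0],[0.6,0.007,-0.118,0.015,0],[0.6,0.007,-0.122,0.018,0],[0.6,0.007,-0.122,0.018,0]]]' | head -2
python3 -m jog '[[[0.6,0,0,0,0],[0.6,0,0,0,0],[0.6,0,0,0,0]]]' | head -2
python3 - <<'E'
from h import *
s,im=shots("w5",3); P=find(s,im,lambda g:g[:,:,0]-g[:,:,2]>45,[.4895,.0925,.012]); go([*P,.010],12.6,s)
E
```

```text
time: 16.22
tool_pos: [0.5321, -0.1801, 0.0912]
tool_rot: [-3.137, 0.005, 0.22]
contact_force: [-1.4, -0.4, -1.2]
opening: 0.0733
grip_force: 0.0
time: 16.63
tool_pos: [0.5091, -0.0275, 0.1447]
time: 17.05
tool_pos: [0.4887, 0.0938, 0.1257]
time: 17.3
tool_pos: [0.4902, 0.0904, 0.1264]
spread [0.0002 0.0002 0.0001]
guess px [316.8 243.1] (array([487.5,  91.3]), array([53.7, 54.7]), np.int32(4319)) corrected [0.4896 0.0918]
t 17.4 pos [0.4901 0.0905 0.1264] yaw 12.47 -> dx -0.0002 dy -0.0013 dz 0.1164 turn -0.002
```

```bash
python3 -m jog '[[[0.6,-0.0002,-0.0013,0.02,-0.12],[0.6,-0.0002,-0.0013,0.04,-0.24],[0.6,-0.0002,-0.0013,0.05,-0.36],[0.6,-0.0002,-0.0013,0.06,-0.48],[0.6,-0.0002,-0.0013,0.06,-0.6]]]' | head -2
python3 -m jog '[[[0.6,0,0,0,-0.12],[0.6,0,0,0,-0.24],[0.6,0,0,0,-0.36],[0.6,0,0,0,-0.48],[0.6,0,0,0,-0.6]]]' | head -2
python3 -m jog '[[[0.6,0,0,0,-0.12],[0.6,0,0,0.015,-0.24],[0.6,0,0,0.04,-0.371],[0.6,0,0,0.05,-0.371],[0.6,0,0,0.05,-0.371]]]' | head -3
python3 -m jog '[[[0.6,0,0,0,0],[0.6,0,0,0,0],[0.6,0,0,0,0]]]'
```

```text
time: 17.87
tool_pos: [0.4881, 0.0924, 0.0643]
time: 18.28
tool_pos: [0.4893, 0.0925, 0.0662]
time: 18.7
tool_pos: [0.4875, 0.0926, 0.0142]
tool_rot: [-3.137, -0.001, 1.787]
time: 18.95
tool_pos: [0.4899, 0.093, 0.0171]
tool_rot: [3.14, 0.0, 1.789]
contact_force: [-0.7, -0.1, 0.6]
opening: 0.0737
grip_force: 0.0
```

```bash
python3 -m jog '[[[0.6,0,0,0.0065,0],[-0.2,0,0,0.0065,0],[-0.2,0,0,0.0065,0],[-0.2,0,0,0.0065,0],[-0.2,0,0,0.0065,0]]]' 10
python3 -m jog '[[[0.5,0,0,0,0],[0.5,0,0,0,0],[0.5,0,0,0,0.12],[0.5,0,0,0,0.24],[0.5,0,0,0,0.36]]]' | tail -2
python3 -m jog '[[[0.5,0,0,0,0.12],[0.5,0,0,0,0.24],[0.5,0,0,0,0.36],[0.5,0,0,0,0.48],[0.5,0,0,0,0.6]]]' | head -2
python3 -m jog '[[[0.5,0,0,0,0.12],[0.5,0,0,0,0.24],[0.5,0,0,0,0.36],[0.5,0,0,0,0.48],[0.5,0,0,0,0.611]]]' | head -3
python3 -m jog '[[[-0.2,0,0,0,0],[-0.2,0,0,0,0],[-0.2,0,0,0,0],[-0.2,0,0,0,0],[-0.2,0,0,0,0]]]' 40
```

```text
time: 19.37
tool_pos: [0.4891, 0.0931, 0.0097]
tool_rot: [3.141, -0.0, 1.791]
contact_force: [0.1, -0.5, -0.7]
opening: 0.0556
grip_force: 10.0
opening: 0.0688
grip_force: 0.0
time: 20.2
tool_pos: [0.4891, 0.0931, 0.0097]
time: 20.62
tool_pos: [0.4891, 0.0931, 0.0097]
tool_rot: [-3.142, -0.0, 0.22]
time: 21.03
tool_pos: [0.4891, 0.0931, 0.0097]
tool_rot: [-3.142, -0.0, 0.227]
contact_force: [0.4, -0.5, 1.1]
opening: 0.0551
grip_force: 40.0
```

```bash
python3 -m jog '[[[-0.2,0,0,-0.03,0],[-0.2,0,0,-0.07,0],[-0.2,0,0,-0.11,0],[-0.2,-0.002,0.035,-0.125,0],[-0.2,-0.004,0.07,-0.125,0]]]' | head -2
python3 -m jog '[[[-0.2,-0.002,0.038,0,0],[-0.2,-0.005,0.076,0,0],[-0.2,-0.007,0.114,0,0],[-0.2,-0.009,0.15,0,0],[-0.2,-0.011,0.18,0,0]]]' | head -2
python3 -m jog '[[[-0.2,-0.002,0.02,0,0.006],[-0.2,-0.0025,0.027,0,0.006],[-0.2,-0.0025,0.027,0,0.006],[-0.2,-0.0025,0.027,0,0.006]]]' | head -2
python3 -m jog '[[[-0.2,0,0,0,0],[-0.2,0,0,0,0],[-0.2,0,0,0,0],[-0.2,0,0,0,0]]]'
python3 - <<'E'
from h import *
s,im=shots("w6",3); go([.5343,-.1805,.0097+.076],12.6,s)
t=robot.read_camera("scene")[:,:,::-1]; cv2.imwrite("pics/c6.png",np.hstack([cv2.resize(im[120:320,200:440],(480,400),interpolation=cv2.INTER_CUBIC),cv2.resize(t[170:270,235:315],(320,400),interpolation=cv2.INTER_CUBIC)]))
E
```

```text
time: 21.45
tool_pos: [0.5032, 0.0243, 0.1391]
time: 21.87
tool_pos: [0.5304, -0.1565, 0.1346]
time: 22.2
tool_pos: [0.5336, -0.1801, 0.1343]
time: 22.53
tool_pos: [0.5341, -0.1799, 0.1347]
tool_rot: [-3.141, -0.0, 0.221]
contact_force: [-0.8, -0.0, -1.2]
opening: 0.0551
grip_force: 40.0
spread [0.     0.0004 0.    ]
t 22.63 pos [ 0.5341 -0.1801  0.1347] yaw 12.66 -> dx 0.0001 dy 0.0004 dz 0.0490 turn 0.001
```

View pics/c6.png

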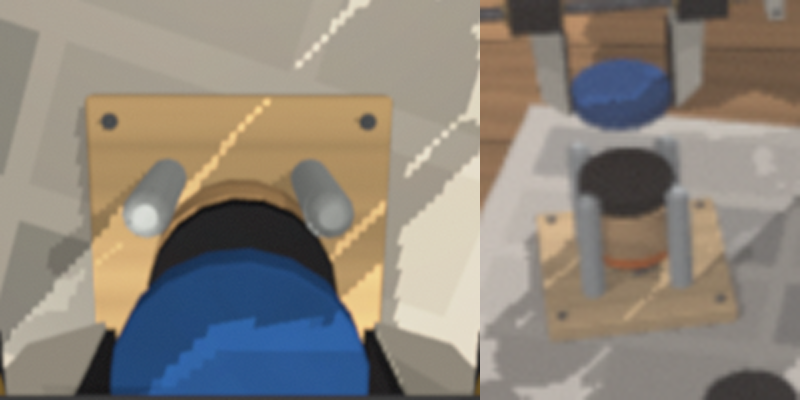

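The stack is straight, with the block and spacer seated between the posts and the blue face held level above. Now lower it and press.

```bash
python3 -m jog '[[[-0.2,0.0001,0.0004,0.015,0],[-0.2,0.0001,0.0004,0.03,0],[-0.2,0.0001,0.0004,0.04,0],[-0.2,0.0001,0.0004,0.045,0],[-0.2,0.0001,0.0004,0.045,0]]]' 50
python3 -m jog '[[[-0.2,0,0,0.002,0],[-0.2,0,0,0.004,0],[-0.2,0,0,0.004,0],[-0.2,0,0,0.004,0]]]' 
python3 -m jog '[[[-0.2,0,0,0.001,0],[-0.2,0,0,0.002,0],[-0.2,0,0,0.003,0],[-0.2,0,0,0.003,0],[-0.2,0,0,0.003,0]]]'
```

```text
time: 23.15
tool_pos: [0.5336, -0.1808, 0.0884]
tool_rot: [-3.14, 0.002, 0.22]
contact_force: [-0.8, -0.1, -0.1]
opening: 0.055
grip_force: 50.0
time: 23.48
tool_pos: [0.5344, -0.1813, 0.086]
tool_rot: [3.141, -0.001, 0.22]
contact_force: [1.0, -0.6, -0.7]
opening: 0.0548
grip_force: 50.0
time: 23.9
tool_pos: [0.5345, -0.1813, 0.0831]
tool_rot: [3.141, -0.001, 0.22]
contact_force: [-1.1, -0.3, 4.7]
opening: 0.0545
grip_force: 50.0
```

```bash
python3 -m jog '[[[-0.2,0,-0.0005,0.0015,0],[-0.2,0,-0.0005,0.003,0],[-0.2,0,-0.0005,0.004,0],[-0.2,0,-0.0005,0.0055,0],[-0.2,0,-0.0005,0.0055,0]]]'
python3 -m jog '[[[-0.2,0,0,0,0],[-0.2,0,0,0,0],[-0.2,0,0,0,0],[-0.2,0,0,0,0],[-0.2,0,0,0,0]]]'
```

```text
time: 24.32
tool_pos: [0.5344, -0.1812, 0.0781]
tool_rot: [3.14, -0.001, 0.22]
contact_force: [-2.3, -0.0, 8.5]
opening: 0.0546
grip_force: 50.0
time: 24.73
tool_pos: [0.5345, -0.1812, 0.0781]
tool_rot: [3.14, -0.001, 0.22]
contact_force: [-2.5, 0.1, 8.6]
opening: 0.0545
grip_force: 50.0
```

```bash
python3 - <<'E'
from h import *
F=[];I=[];J=[]
for i in range(8):
    F.append(robot.observe()["contact_force"]); I.append(robot.read_camera("scene")[:,:,::-1].astype(float))
    F.append(robot.observe()["contact_force"]); J.append(robot.read_camera("wrist")[:,:,::-1].astype(float))
print(np.mean(F,0),np.std(F,0),robot.observe()["tool_pos"])
t=np.mean(I,0).astype(np.uint8);w=np.mean(J,0).astype(np.uint8);cv2.imwrite("pics/s7.png",t);cv2.imwrite("pics/w7.png",w)
c=cam("scene")
for z in (.080,.082): print(z,proj(c,[.5345,-.18,z]), proj(c,[.5345+.028*.97,-.18,z]))
r=Ro.from_euler("z",12.6,degrees=True).as_matrix()
for a in (1,-1):
  for b in (1,-1): print("post",a,b,proj(c,np.array([.5345,-.1805,.08])+r@[a*.0258,b*.0258,0]))
cv2.imwrite("pics/c7.png",np.hstack([cv2.resize(w[180:310,240:400],(400,325),interpolation=cv2.INTER_CUBIC),cv2.resize(t[190:255,235:315],(400,325),interpolation=cv2.INTER_CUBIC)]))
E
```

```text
[-2.47430235 -0.26708064  8.77296696] [0.38347038 0.48144221 0.54659161] [ 0.53444091 -0.18117323  0.07806925]
0.08 [271.32591568 210.67740721] [269.90543877 217.7280854 ]
0.082 [271.27718325 209.97309288] [269.85412386 217.01821509]
post 1 1 [283.61474943 216.12303279]
post 1 -1 [260.84348125 218.42967565]
post -1 1 [280.9474124  203.23581539]
post -1 -1 [258.95321827 205.37106404]
```

View pics/c7.png

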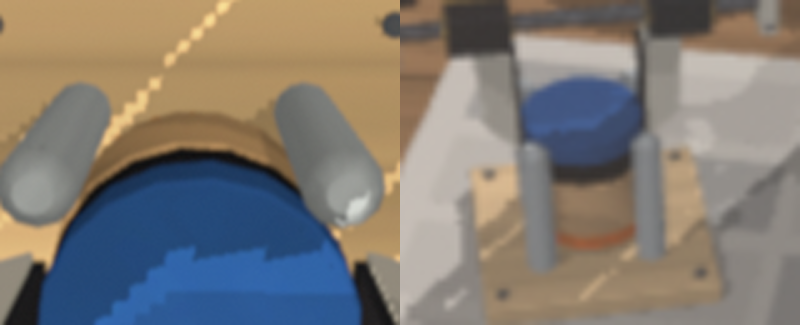

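The picture shows the blue face between the posts at about post-top level and the stack straight. The force (8.8 N) is a little below the expected value, so I'll measure the plate travel from edge shifts in the scene view before and after pressing.

```bash
python3 - <<'E'
from h import *
A=cv2.imread("pics/c6.png")[:,480:]; B=cv2.resize(cv2.imread("pics/s7.png")[170:270,235:315],(320,400),interpolation=cv2.INTER_CUBIC)
c=cam("scene")
for z in (.012,.026,.034,.056,.064,.068,.076,.08): print(z,proj(c,[.5345+.028*.98,-.1805-.028*.04,z]).round(2),end=' ')
print()
# 4x strips, columns x 268..273 -> (x-235)*4, average; print BGR by 0.5 px
for n,M in (("before",A),("after",B)):
    p=cv2.GaussianBlur(M,(1,5),1)[:,124:156].mean(1)
    print(n); print([(170+i/4,*p[i].round().astype(int).tolist()) for i in range(150,300,4)])
# vertical shift of lower stack (block/spacer edge & block/orange edge) by 1-D gradient match
a=A[:,124:156].astype(float).mean(1); b=B[:,124:156].astype(float).mean(1)
ga,gb=np.gradient(a,axis=0),np.gradient(b,axis=0)
for lo,hi in ((205,235),(240,285)):
    sc=[(round(float((ga[lo:hi]*gb[lo+k:hi+k]).sum()/np.sqrt((ga[lo:hi]**2).sum()*(gb[lo+k:hi+k]**2).sum())),3),k/4) for k in range(-4,24)]
    print(lo,hi,sorted(sc)[-4:])
E
```

```text
0.012 [270.88 240.98] 0.026 [270.54 236.35] 0.034 [270.34 233.67] 0.056 [269.79 226.17] 0.064 [269.59 223.4 ] 0.068 [269.49 222.01] 0.076 [269.28 219.2 ] 0.08 [269.18 217.78] 
before
[(207.5, 75, 77, 82), (208.5, 52, 54, 59), (209.5, 50, 52, 56), (210.5, 51, 53, 58), (211.5, 51, 53, 58), (212.5, 52, 54, 59), (213.5, 53, 54, 60), (214.5, 52, 54, 59), (215.5, 52, 54, 59), (216.5, 53, 55, 59), (217.5, 53, 54, 59), (218.5, 54, 55, 60), (219.5, 53, 55, 60), (220.5, 52, 54, 58), (221.5, 49, 51, 55), (222.5, 50, 53, 58), (223.5, 56, 63, 72), (224.5, 76, 93, 111), (225.5, 95, 119, 144), (226.5, 95, 120, 145), (227.5, 95, 120, 145), (228.5, 95, 120, 144), (229.5, 94, 117, 141), (230.5, 90, 113, 135), (231.5, 88, 109, 131), (232.5, 88, 109, 131), (233.5, 86, 108, 132), (234.5, 78, 102, 137), (235.5, 65, 92, 140), (236.5, 70, 94, 136), (237.5, 81, 99, 120), (238.5, 89, 107, 122), (239.5, 92, 112, 128), (240.5, 95, 115, 132), (241.5, 97, 118, 135), (242.5, 100, 122, 141), (243.5, 102, 125, 145), (244.5, 100, 125, 144)]
after
[(207.5, 130, 87, 67), (208.5, 129, 87, 67), (209.5, 130, 87, 67), (210
[... 212 characters left out ...]
2), (220.5, 104, 74, 61), (221.5, 101, 72, 61), (222.5, 87, 66, 59), (223.5, 58, 54, 56), (224.5, 49, 51, 55), (225.5, 51, 55, 61), (226.5, 65, 77, 89), (227.5, 86, 107, 128), (228.5, 94, 118, 142), (229.5, 95, 119, 144), (230.5, 95, 119, 144), (231.5, 94, 119, 143), (232.5, 91, 114, 137), (233.5, 88, 109, 131), (234.5, 88, 109, 130), (235.5, 87, 109, 131), (236.5, 82, 104, 133), (237.5, 70, 95, 137), (238.5, 67, 93, 140), (239.5, 79, 102, 136), (240.5, 91, 111, 129), (241.5, 97, 117, 134), (242.5, 99, 121, 140), (243.5, 101, 125, 144), (244.5, 100, 125, 144)]
205 235 [(0.878, 2.0), (0.931, 2.75), (0.942, 2.25), (0.953, 2.5)]
240 285 [(0.798, 3.0), (0.853, 2.25), (0.881, 2.75), (0.891, 2.5)]
```

Edges moved 2.5 px, which is about 7.2 mm of travel. I'll press 0.7 mm more and hold.

```bash
python3 -m jog '[[[-0.2,0,0,0.0007,0],[-0.2,0,0,0.0007,0],[-0.2,0,0,0.0007,0],[-0.2,0,0,0.0007,0],[-0.2,0,0,0.0007,0]]]'
python3 - <<'E'
from h import *
F=[];I=[]
for i in range(10): F.append(robot.observe()["contact_force"]); I.append(robot.read_camera("scene")[:,:,::-1].astype(float))
print(np.mean(F,0),robot.observe()["tool_pos"])
A=cv2.imread("pics/c6.png")[:,480:]; B=cv2.resize(np.mean(I,0).astype(np.uint8)[170:270,235:315],(320,400),interpolation=cv2.INTER_CUBIC)
B0=cv2.resize(cv2.imread("pics/s7.png")[170:270,235:315],(320,400),interpolation=cv2.INTER_CUBIC)
def edge(M,lv=88):  # spacer/block edge: red level crossing, rows 221..230
    p=M[:,124:156,2].astype(float).mean(1); i=next(i for i in range(212,244) if p[i]<lv<=p[i+1]); return 170+(i+(lv-p[i])/(p[i+1]-p[i]))/4
e=[edge(M) for M in (A,B0,B)]; print(e,"mm:",[(x-e[0])/2.77*8 for x in e])
E
```

```text
time: 25.95
tool_pos: [0.5344, -0.1812, 0.0777]
tool_rot: [3.14, -0.001, 0.22]
contact_force: [-3.8, -0.2, 11.3]
opening: 0.0548
grip_force: 50.0
[-3.40606879e+00 -2.99578825e-03  1.14113127e+01] [ 0.53441762 -0.18117932  0.0776908 ]
[np.float64(223.9990774907749), np.float64(226.47125668449198), np.float64(226.6209677419355)] mm: [np.float64(0.0), np.float64(7.1398677074861165), np.float64(7.5722462127381345)]
```

```bash
python3 -c "
from cell import robot
print(robot.hand_in())"
```

```text
the job is handed in; nothing more can be done
None
```

I stacked the block, spacer and blue face between the posts and handed the job in at about 26 s, still pressing with about 11 N; by tool height (77.7 mm) the face is level with the post tops, while the scene camera puts the plate at 7.6 mm of the 8 mm needed.

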